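# Clear the chisel box lid, feel for its catch, open it and hold it open

## Task

A short pale wooden dowel stands on the closed lid of the chisel box: drop it into the open steel tin, which must stay standing. Then, before touching the red sliding catch, tug the lid up gently by its bar handle to feel whether it is caught; if it is, slide the catch fully across to release it. Raise the lid by its handle to about 60 degrees and finish still holding it open there, leaving the other things on the bench undisturbed.

Things in the scene. Friction and masses are not known exactly. Their poses are not given: they have to be found in the camera images.
- box: Wooden chisel box fixed to the bench, 180 mm deep (x), 260 mm wide (y); closed lid's top 90 mm above the bench (80 mm walls, 10 mm lid). Origin: centre of underside; +x points to the hinge side, away from the robot; +y to the catch's side. A dark steel catch housing, 55 deep, 85 wide, 50 mm high, stands against the front (-x) face, centred 85 mm to +y.
- lid (a joint): Lid angle, rad: 0 closed, grows as the front edge rises, stop at 1.3. About 0.5 kg; falls shut when let go. A hidden hook inside may or may not hold it, not visible from outside: a caught lid rises about 0.035 rad (8 mm at the handle), then stops dead; a free lid goes on rising with only its weight, 2 to 3 N at the handle.
- lid_handle (a point): Middle of the lid's steel bar handle: round bar, 10 mm diameter, 110 mm long along y (parallel to the hinge), 42 mm in front of the lid's front edge, 85 mm above the bench when closed, 222 mm from the hinge line. A finger fits between bar and box. The bar can turn between finger pads, so the gripper may stay pointing down as the lid rises.
- lid_hinge (a point): Middle of the lid's hinge line (its y axis), along the far (+x) upper edge of the box, 80 mm above the bench. The handle moves on a circle about it; the closed handle is 5 mm higher than the hinge.
- catch (a joint): Position of the red sliding catch in m: 0 at the start, 0.024 fully across (away from the handle, box +y), which clears the hidden hook. Needs about 3 to 7 N and stays where it is left.
- catch_tab (a point): Top centre of the catch's red tab, an upright block 12 mm (box x) by 14 mm (box y) by 34 mm tall on the catch housing; top 85 mm above the bench, 30 mm in front of the box front, at the start 75 mm to box +y of the box middle; slides along box +y.
- tin: Open steel tin, loose, 94 mm across the rim, 100 mm high, wall 3 mm. Origin: centre of the underside, z up. It stands to the left or to the right of the box, swapped with the glue bottle.
- glue: Yellow glue bottle, 60 mm diameter, 170 mm tall, a bystander. Origin: centre of the underside.
- earmuffs: Black ear defenders lying on the bench, about 170 x 165 x 80 mm, a bystander. Origin: on the bench between the cups.
- tape: Red tape measure, 70 x 42 x 66 mm, a bystander. Origin: centre of the underside.
- clamp: Bar clamp with orange jaws lying flat, 300 mm long, 26 mm high, a bystander. Origin: centre of the bar's underside, y along the bar.
- drill: Yellow and black cordless drill lying on its side, about 330 x 180 x 55 mm, a bystander. Origin: on the bench beneath the middle of the yellow motor body.
- dowel: Pale wood dowel, 24 mm diameter, 36 mm tall, standing upright on the lid. Origin: centre of its underside; z along its axis. About 16 g.

How it is judged:
On the way, in this order (a step that is already met when the one before it is completed fails the run):
1. the dowel lies in the standing tin, let go (angle between tin's own z axis and vertical below 0.2 rad and horizontal distance between dowel and tin below 0.047 m and z of dowel in the frame of tin below 0.085 m and contact force between the fingers and dowel below 0.1 N and linear speed of dowel below 0.05 m/s), for 0.2 s.
2. the lid is tugged up at least 0.02 rad by the gripper, the catch not yet slid (value of joint lid above 0.02 rad and value of joint catch below 0.006 m and contact force between the fingers and lid above 0.5 N), for 0.1 s.
At the end, for the whole second after the job is handed in: The gripper's fingers hold the lid still (under 0.1 rad/s, contact over 0.5 N) at 0.87 to 1.25 rad (50 to 72 degrees) open, and the dowel lies inside the upright tin (tilt under 0.2 rad) (all of step 1 and value of joint lid between 0.87 and 1.25 rad and velocity of joint lid between -0.1 and 0.1 rad/s and contact force between the fingers and lid above 0.5 N); the arm keeps its last pose, push and grip.
It fails at once if a bystander is moved more than 30 mm (distance of any of glue, earmuffs, tape, clamp, drill from where it was at the start of the episode above 0.03 m).
It fails at once if the tin is tipped over (angle between tin's own z axis and vertical above 0.6 rad).
It also fails if it takes over 72 s, if anything falls off the work surface, if the arm or the gripper's body presses on something with over 40 N, if the wrist force passes 120 N, or if a joint passes its speed limit or range.

## Robot

A 6-joint arm with a two-finger parallel gripper is mounted at the origin on the work surface. World frame = base frame: x ahead of the robot, y to its left, z up, the work surface at z = 0. Lengths are in m, angles in rad, forces in N, time in s.
With the tool pointing down it reaches from about 0.35 to 0.775 m from the base axis. Payload 7.3 kg.
Tool frame: the origin (TCP) lies on the mounting face of the last link; the fingertips stand 178 mm ahead of it and the grasp point (between the pads) lies 159 mm ahead of it (robot.tcp_to_tips is the distance from the TCP to the fingertips, in m); z points along the fingers, y is the direction in which the jaws open and shut (so a half turn about z gives the same grasp; the last joint's range is limited). The gripper opens to 92 mm and grips with 3 to 60 N. Pads are 19 mm wide; open, the fingers measure 130 mm over their backs; the gripper's body (75 mm by 190 mm) begins 47 mm behind the grasp point.
Start: joints at [0.997, 0.342, 1.524, -0, 1.275, -0.146], TCP at [0.218, 0.478, 0.405] pointing down, gripper open.
Joint ranges: [-2.53, 2.53], [-0.77, 2.02], [0.04, 2.7], [-1, 4.14], [0.28, 2.66], [-3.11, 3.11]. Speed limits (rad/s): [2.57, 2.57, 3.14, 3.14, 3.14, 3.14].

## Interface

Orientations are given as [roll, pitch, yaw] about the fixed x, y, z axes, in that order (R = Rz(yaw) Ry(pitch) Rx(roll)).
In Python, from cell import robot, viewer gives the robot as it stands.
- The arm moves only by the shell command python3 -m creep 'ROWS' [OPENING] [FORCE]. ROWS is JSON, a list that holds one entry, the list of rows, each a list of 6 numbers: the shift along the world's x, y, z in mm, then the turn, a rotation vector about the world's x, y, z in degrees. A call has 1 to 5 rows; each row shifts and turns the pose as measured when the row begins; what a row does not reach is not made up. A row lasts 1/12 s, in which the tool goes at most 41.7 mm and 7.16 degrees, less where a joint would pass 70% of its speed; a pose out of reach is approached as far as the arm can. A call with a gripper value outside its range is refused whole. OPENING is the closure, from -1 (fully open) to 1 (shut), set as the call begins (- or left out, the last holds). The fingers move at their own pace and stop on an object; FORCE is the grip in N (left out, the last holds). Time passes only in rows, so rows that do not move let the fingers close. It gives the time, the measured TCP pose, the force and the opening at its end, in the units of the state.
- robot.observe(): the state, without advancing time (a new reading comes with each control period).
- viewer.read_camera(name): name is "side" or "top" or "wrist"; returns the picture (420x560x3 uint8, blue, green, red); there is no depth.
- viewer.camera_model(name): a dict with "fx", "fy", "cx", "cy" (pixels), "k1" (the pictures are not rectified: a ray, as slopes to the right and down, at radius r is drawn at 1 + k1 r^2 times it, then the intrinsics apply), "pose" (4x4, takes a point from camera to world coordinates); the wrist camera has in their place "mount" (4x4, takes a point from camera to tool coordinates, whose origin is the TCP and whose axes are the flange's). Camera axes: x right, y up, looking along -z (the intrinsics and any distortion apply to the point x, -y, -z); pixel columns grow to the right and rows downward; lengths in m; the calibration is good to about 2 mm. A picture is of the moment at which its call begins: read the wrist's pose just before it. camera_model takes no time and is no camera call.
- robot.hand_in(): hands the job in, once; it reports no verdict.
The state is a dict: "time": time; "qpos": joint angles; "qvel": joint speeds; "joint_efforts": joint torques, N m; "tool_pos": TCP position; "tool_rot": TCP orientation; "contact_force": force on the tool from outside, world axes, zero at the start; "torque": the same for the moment, N m; "opening": finger opening in m.
Only numpy, scipy, OpenCV 4.12 (cv2) and the standard library are available. Lean on these libraries where they do the work, as an engineer would, in place of code of your own. Each camera call takes 0.05 s, during which the arm holds its last target. There are 200 camera calls.

## Working session

There is one attempt and no reset: what is moved stays moved. The work goes in short steps, Python scripts to look and compute and a shell command to move; the robot and the scene stay as the last step left them, time stands still between calls to the robot, and variables do not carry over. Pictures are saved under pics/ and viewed, about 8 in all and at most 12, crops included, and the job is handed in when it is done.

```bash
ls; mkdir -p pics
python3 - <<'E'
from cell import robot, viewer
import cv2
s=robot.observe(); print(s)
for n in("side","top"):
    cv2.imwrite(f"pics/{n}0.png",viewer.read_camera(n)); m=viewer.camera_model(n); print(n,m)
print(viewer.camera_model("wrist"))
E
```

```text
pics
{'time': 0.0, 'qpos': array([ 9.96995532e-01,  3.42717974e-01,  1.52505015e+00, -7.27700237e-06,
        1.27539408e+00, -1.45997392e-01]), 'qvel': array([-0.00148335,  0.00013734, -0.00088064, -0.00053884,  0.00130301,
       -0.00177204]), 'joint_efforts': array([-9.92117066e-06, -4.31260514e+01, -2.44213378e+01,  7.18127307e-02,
        5.61614684e-02, -1.50177661e-04]), 'tool_pos': array([0.21770803, 0.47757257, 0.40403565]), 'tool_rot': array([-3.14003879e+00, -2.21452812e-04,  2.71379120e+00]), 'contact_force': array([0.57364551, 0.60981843, 0.69717033]), 'torque': array([-0.02744987,  0.04293125, -0.04246464]), 'opening': 0.09173481987191874}
side {'fx': 438.3303299197656, 'fy': 438.3303299197656, 'cx': 277.67281196742795, 'cy': 214.5197353666697, 'k1': -0.04833048525073638, 'pose': array([[ 0.86759579,  0.29749384, -0.39846576,  0.05915483],
       [-0.4971539 ,  0.50159983, -0.70797995, -0.85572789],
       [-0.01074932,  0.81233923,  0.58308612,  0.84847116],
       [ 0.        ,  0.        ,  0.        ,  1.        ]])}
top {'fx': 425.08433242827596, 'fy': 425.08433242827596, 'cx': 276.7946053350002, 'cy': 217.18188126962457, 'k1': -0.00596707973300443, 'pose': array([[ 0.01366279,  0.98853256, -0.15038855,  0.42154185],
       [-0.99985009,  0.01190681, -0.0125706 ,  0.03833397],
       [-0.0106358 ,  0.15053775,  0.98854705,  1.12165511],
       [ 0.        ,  0.        ,  0.        ,  1.        ]])}
{'fx': 342.271674275905, 'fy': 342.271674275905, 'cx': 281.4068716829226, 'cy': 207.69495708604092, 'k1': -0.08746129619644771, 'mount': array([[ 5.70165823e-04,  9.51471123e-01,  3.07737513e-01,
         8.48008376e-02],
       [ 9.99999660e-01, -3.59290718e-04, -7.41901384e-04,
         5.10926115e-04],
       [-5.95330511e-04,  3.07737832e-01, -9.51471005e-01,
         2.00237249e-02],
       [ 0.00000000e+00,  0.00000000e+00,  0.00000000e+00,
         1.00000000e+00]])}
```

View pics/top0.png

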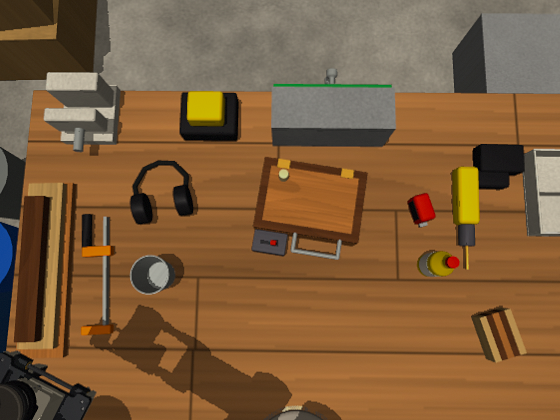

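View pics/side0.png

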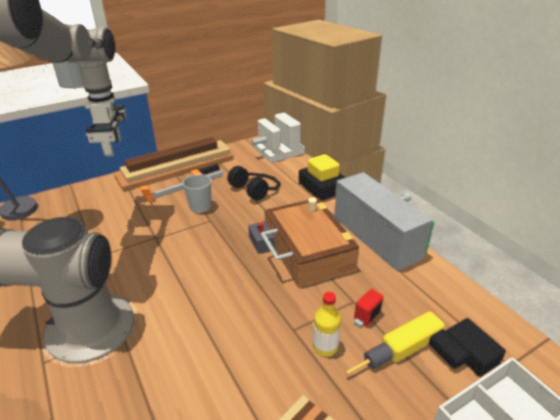

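The top view has +x up and +y left. The dowel is at about (284,174), the tin at (152,275), the red tab at (268,242) and the handle bar runs (293,246)–(340,256). The box is slightly yawed. The side view agrees, and the tin is on the robot's left.

```bash
cat > h.py <<'E'
import numpy as np, cv2
from cell import robot, viewer
from scipy.spatial.transform import Rotation as R
def pose(n,s=None):
    m=viewer.camera_model(n)
    if n!="wrist": return m,m["pose"]
    s=s or robot.observe(); T=np.eye(4); T[:3,:3]=R.from_euler('xyz',s["tool_rot"]).as_matrix(); T[:3,3]=s["tool_pos"]
    return m,T@m["mount"]
def rays(n,px,s=None):
    m,T=pose(n,s); K=np.array([[m["fx"],0,m["cx"]],[0,m["fy"],m["cy"]],[0,0,1]])
    u=cv2.undistortPoints(np.array(px,float).reshape(-1,1,2),K,np.array([m["k1"],0,0,0]))[:,0]
    d=np.c_[u[:,0],-u[:,1],-np.ones(len(u))]@T[:3,:3].T
    return T[:3,3],d
def onplane(n,px,z,s=None):
    o,d=rays(n,px,s); return o+d*((z-o[2])/d[:,2])[:,None]
E
python3 - <<'E'
import cv2
a=cv2.imread("pics/top0.png")
c=cv2.resize(a[145:275,235:375],None,fx=5,fy=4.5 and 5,interpolation=cv2.INTER_CUBIC)
cv2.imwrite("pics/crop0.png",c[:600])
hsv=cv2.cvtColor(a,cv2.COLOR_BGR2HSV)
g=(hsv[...,1]<60)&(hsv[...,2]>60); g[:, :125]=0; g[:,180:]=0; g[:245]=0; g[300:]=0
n,l,st,ce=cv2.connectedComponentsWithStats(g.astype('uint8')); print(st,ce)
r=((hsv[...,0]<6)|(hsv[...,0]>174))&(hsv[...,1]>170)&(hsv[...,2]>80)
n,l,st,ce=cv2.connectedComponentsWithStats(r.astype('uint8'))
print([(s,c) for s,c in zip(st,ce) if s[4]>10])
E
```

```text
[[     0      0    560    420 234498]
 [   130    255     40     39    701]
 [   144    260      1      1      1]] [[279.87419935 209.3088086 ]
 [154.51640514 273.38516405]
 [144.         260.        ]]
[(array([     0,      0,    560,    420, 234633], dtype=int32), array([279.15520835, 209.47501417])), (array([413, 193,  22,  29, 424], dtype=int32), array([423.77830189, 206.99292453])), (array([270, 240,   6,   5,  28], dtype=int32), array([272.67857143, 242.        ])), (array([447, 256,  12,  12, 115], dtype=int32), array([452.68695652, 261.80869565]))]
```

View pics/crop0.png

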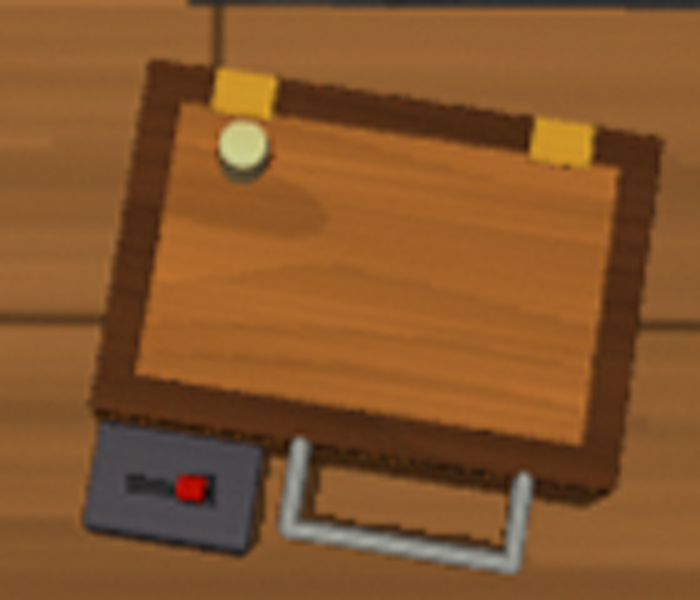

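Run:
```python
from h import *
f=lambda x,y:(x/5+235-.4,y/5+145-.4)
c=onplane("top",[f(150,62),f(662,138),f(93,408),f(614,492)],.09); print(c,c.mean(0))
hd=onplane("top",[f(288,530),f(515,567)],.09);print("handle",hd,hd.mean(0),np.linalg.norm(hd[1]-hd[0]))
v=(c[0]-c[1])+(c[2]-c[3]); print("yaw lat",np.degrees(np.arctan2(-v[0],v[1])))
v=hd[0]-hd[1]; print("yaw h",np.degrees(np.arctan2(-v[0],v[1])))
v=(c[0]-c[2])+(c[1]-c[3]); print("yaw depth",np.degrees(np.arctan2(v[1],v[0])))
print("dowel",onplane("top",[f(243,145)],.126)); print("tab",onplane("top",[f(192,488)],.085))
a=cv2.imread("pics/top0.png")
t=onplane("top",[(130,274.5),(174,274.5),(152,255),(152,294)],.1);print("tin",t,t.mean(0))
cv2.imwrite("pics/tin0.png",cv2.resize(a[240:310,115:190],None,fx=5,fy=5,interpolation=cv2.INTER_CUBIC))
print("clamp/muff",onplane("top",[(97,251),(107,300),(141,209),(183,200)],.03))
m=cv2.cvtColor(cv2.imread("pics/side0.png"),cv2.COLOR_BGR2GRAY)
```

```text
[[ 0.73091974  0.084152    0.09      ]
 [ 0.69449526 -0.17163785  0.09      ]
 [ 0.55545776  0.10892193  0.09      ]
 [ 0.51743702 -0.14513864  0.09      ]] [ 0.62457744 -0.03092564  0.09      ]
handle [[ 0.49696654  0.01297216  0.09      ]
 [ 0.48049614 -0.09684058  0.09      ]] [ 0.48873134 -0.04193421  0.09      ] 0.11104104642934062
yaw lat -8.307271854914866
yaw h -8.529996120963213
yaw depth -8.274853126841734
dowel [[0.67928654 0.03702883 0.126     ]]
tab [[0.51726033 0.05994971 0.085     ]]
tin [[0.43400655 0.40070167 0.1       ]
 [0.43548047 0.29505759 0.1       ]
 [0.48125616 0.35051858 0.1       ]
 [0.38886099 0.34519807 0.1       ]] [0.43490104 0.34786897 0.1       ]
clamp/muff [[0.49373791 0.51508435 0.03      ]
 [0.36995992 0.47998779 0.03      ]
 [0.60498678 0.40775916 0.03      ]
 [0.63020369 0.29866888 0.03      ]]
```

View pics/tin0.png

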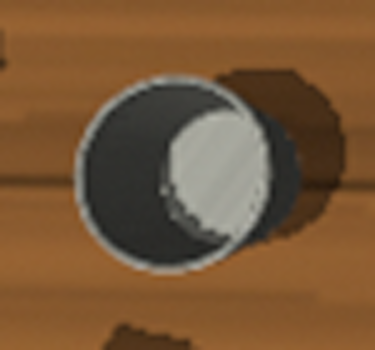

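Rim circle centre in the crop is (174,173), which is pixel (149.4,274.2), so the tin sits at about (0.436, 0.354). Box yaw is about −8.4°, with the dowel at (0.679, 0.037). Moving over the dowel, jaws along box y.

```bash
for i in 1; do python3 -m creep '[[[30,-28,0,0,0,1.1],[30,-28,0,0,0,1.1],[30,-28,0,0,0,1.1],[30,-28,0,0,0,1.1],[30,-28,0,0,0,1.1]]]' -1 20
python3 -m creep '[[[30,-28,0,0,0,1.1],[30,-28,0,0,0,1.1],[30,-28,0,0,0,1.1],[30,-28,0,0,0,1.1],[30,-28,0,0,0,1.1]]]'
python3 -m creep '[[[30,-28,0,0,0,1.1],[30,-28,0,0,0,1.1],[30,-28,0,0,0,1.1],[0,0,0,0,0,0],[0,0,0,0,0,0]]]'; done
```

```text
time: 0.52
tool_pos: [0.3654, 0.3373, 0.4021]
tool_rot: [-3.139, -0.004, 2.829]
contact_force: [-0.1, 1.2, 0.6]
opening: 0.0918
time: 0.93
tool_pos: [0.5162, 0.1929, 0.4009]
tool_rot: [-3.137, -0.007, 2.93]
contact_force: [-0.2, 1.3, 0.2]
opening: 0.0917
time: 1.35
tool_pos: [0.6112, 0.0995, 0.397]
tool_rot: [-3.135, -0.01, 2.983]
contact_force: [-0.0, 0.2, 0.0]
opening: 0.0916
```

```bash
python3 -m creep '[[[30,-28,0,-0.3,0.5,0.5],[30,-28,0,0,0,0],[8,-6,0,0,0,0],[0,0,0,0,0,0],[0,0,0,0,0,0]]]'
python3 - <<'E'
from h import *
s=robot.observe(); a=viewer.read_camera("wrist"); cv2.imwrite("pics/w1.png",a); print(s["tool_pos"],s["tool_rot"])
np.save("w1.npy",np.r_[s["tool_pos"],s["tool_rot"]])
E
```

```text
time: 1.77
tool_pos: [0.6778, 0.0389, 0.3935]
tool_rot: [-3.128, -0.028, 2.994]
contact_force: [0.4, 0.3, 0.8]
opening: 0.0916
[0.67782802 0.03894954 0.39350779] [-3.12758559 -0.02776268  2.99368096]
```

View pics/w1.png

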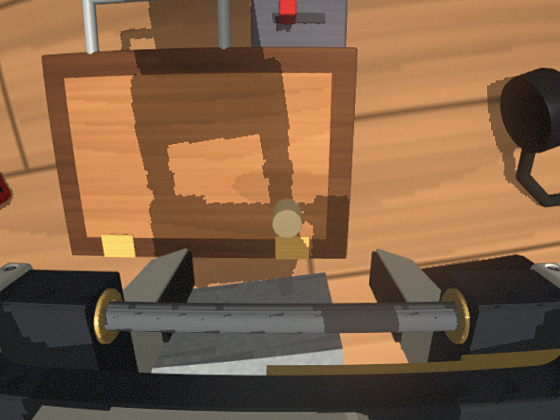

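The wrist view shows the dowel top at (287,222), the tab at (288,8), and lid corners at (43,55), (356,47), (348,257) and (72,254).

```bash
cat >> h.py <<'E'
def turn(s,yaw):
    return np.degrees((R.from_euler('xyz',[np.pi,0,yaw])*R.from_euler('xyz',s["tool_rot"]).inv()).as_rotvec())
E
python3 - <<'E'
from h import *
s=robot.observe()
print("dowel",onplane("wrist",[(287,220)],.126)); c=onplane("wrist",[(43,55),(356,47),(348,257),(72,254)],.09);print(c,c.mean(0))
print("tab",onplane("wrist",[(288,12)],.085)); print("handle",onplane("wrist",[(90,2),(223,0)],.09))
print(turn(s,2.996))
E
```

```text
dowel [[0.67566497 0.04117055 0.126     ]]
[[ 0.51739298 -0.13975174  0.09      ]
 [ 0.55470795  0.11299434  0.09      ]
 [ 0.73059605  0.0895787   0.09      ]
 [ 0.69278582 -0.16761255  0.09      ]] [ 0.6238707  -0.02619781  0.09      ]
tab [[0.52072536 0.06430757 0.085     ]]
handle [[ 0.48642792 -0.08881589  0.09      ]
 [ 0.50552471  0.01625703  0.09      ]]
[ 0.55691718 -1.70471317  0.09004721]
```

```bash
python3 -m creep '[[[0,0,-20,0.6,-1.7,0],[0,0,-30,0,0,0],[0,0,-30,0,0,0],[0,0,0,0,0,0],[0,0,0,0,0,0]]]'
python3 - <<'E'
from h import *
s=robot.observe(); print(s["tool_pos"],turn(s,2.996))
E
```

```text
time: 2.23
tool_pos: [0.6726, 0.0472, 0.3159]
tool_rot: [3.138, 0.005, 3.002]
contact_force: [0.5, 0.0, 0.6]
opening: 0.0919
[0.67257098 0.04718324 0.31591368] [-0.14305341  0.30993672 -0.33171105]
```

```bash
python3 -m creep '[[[5,-8,-12,0,0.2,0],[0,0,-14,0,0,0],[0,0,-14,0,0,0],[0,0,0,0,0,0]]]'
python3 - <<'E'
from h import *
s=robot.observe(); print(s["tool_pos"],turn(s,2.996))
E
```

```text
time: 2.57
tool_pos: [0.6785, 0.0406, 0.281]
tool_rot: [3.138, 0.01, 3.006]
contact_force: [-0.2, 0.2, -0.8]
opening: 0.0918
[0.67846759 0.04055773 0.28104539] [-0.10155404  0.6218644  -0.5553628 ]
```

```bash
python3 -m creep '[[[0,-1,-8,0,-0.4,0],[0,0,0,0,0,0]]]'
python3 -m creep '[[[0,0,0,0,0,0],[0,0,0,0,0,0],[0,0,0,0,0,0],[0,0,0,0,0,0],[0,0,0,0,0,0]]]' 1 12
python3 -m creep '[[[0,0,0,0,0,0],[0,0,0,0,0,0],[0,0,0,0,0,0],[0,0,0,0,0,0],[0,0,0,0,0,0]]]'
```

```text
time: 2.73
tool_pos: [0.6793, 0.0393, 0.2754]
tool_rot: [3.137, 0.021, 3.006]
contact_force: [-1.7, 0.2, -1.1]
opening: 0.0919
time: 3.15
tool_pos: [0.6807, 0.039, 0.2814]
tool_rot: [3.137, 0.029, 3.006]
contact_force: [-0.9, 1.0, 0.1]
opening: 0.0628
time: 3.57
tool_pos: [0.6808, 0.0391, 0.2822]
tool_rot: [3.137, 0.03, 3.006]
contact_force: [-0.9, -0.2, -0.1]
opening: 0.0299
```

```bash
python3 -m creep '[[[0,0,0,0,0,0],[0,0,0,0,0,0],[0,0,0,0,0,0]]]'
python3 - <<'E'
from h import *
s=robot.observe(); print(s["qpos"],s["tool_pos"]); a=viewer.read_camera("wrist"); cv2.imwrite("pics/w2.png",a)
E
```

```text
time: 3.82
tool_pos: [0.6808, 0.0391, 0.2822]
tool_rot: [3.137, 0.029, 3.006]
contact_force: [-0.7, 0.2, 0.6]
opening: 0.0234
[-0.05549202  0.72515679  1.21249495  0.00273853  1.17425134 -1.4918835 ] [0.68077381 0.03905584 0.28215744]
```

View pics/w2.png

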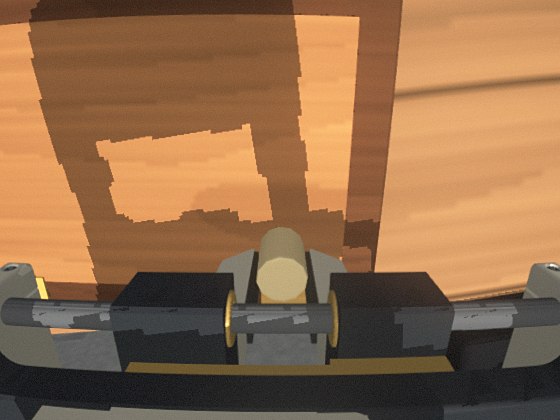

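The dowel is centred between the pads, opening 23.4 mm. Lifting and carrying it to the tin.

```bash
python3 -m creep '[[[0,0,25,0,0,0],[0,0,30,0,0.6,0],[0,0,20,0,0.6,0]]]'
python3 -m creep '[[[-24,30,0,0,0,0],[-24,30,0,0,0,0],[-24,30,0,0,0,0],[-24,30,0,0,0,0],[-24,30,0,0,0,0]]]'
python3 -m creep '[[[-24,30,0,0,0,0],[-24,30,0,0,0,0],[-24,30,0,0,0,0],[-24,30,0,0,0,0],[0,0,0,0,0,0]]]'
python3 - <<'E'
from h import *
s=robot.observe(); print(turn(s,2.996))
E
```

```text
time: 4.12
tool_pos: [0.6792, 0.0391, 0.3523]
tool_rot: [3.141, -0.006, 3.006]
contact_force: [0.6, -0.4, -0.5]
opening: 0.0236
time: 4.53
tool_pos: [0.5594, 0.186, 0.358]
tool_rot: [3.14, 0.009, 2.994]
contact_force: [0.4, 0.7, -0.3]
opening: 0.0238
time: 4.95
tool_pos: [0.4533, 0.3146, 0.3588]
tool_rot: [3.138, 0.008, 2.998]
contact_force: [-0.0, -0.9, -0.6]
opening: 0.0232
[-0.13222465  0.46989563 -0.09057648]
```

```bash
python3 -m creep '[[[-9,20,0,0,0.4,0],[-8,19,0,0,0,0],[0,0,0,0,0,0],[0,0,0,0,0,0]]]'
python3 -m creep '[[[0,0,-20,0,0,0],[0,0,-20,0,0,0],[0,0,-15,0,0,0],[0,0,0,0,0,0],[0,0,0,0,0,0]]]'
python3 - <<'E'
from h import *
s=robot.observe(); print(s["tool_pos"],turn(s,2.996)); a=viewer.read_camera("top"); b=viewer.read_camera("side")
w=viewer.read_camera("wrist")
A=cv2.resize(a[200:320,90:230],(400,343)); B=cv2.resize(b[120:240,140:280],(400,343))
cv2.imwrite("pics/m3.png",np.vstack([np.hstack([A,B]),np.hstack([cv2.resize(w,(340,255)),np.zeros((255,460,3),'uint8')])]))
E
```

```text
time: 5.28
tool_pos: [0.4337, 0.3567, 0.3593]
tool_rot: [3.139, 0.002, 3.003]
contact_force: [0.2, -0.2, -0.4]
opening: 0.0235
time: 5.7
tool_pos: [0.4366, 0.3529, 0.3038]
tool_rot: [3.138, 0.005, 3.001]
contact_force: [-0.2, 0.2, 0.9]
opening: 0.0235
[0.43663492 0.35288392 0.30382589] [-0.1372097   0.33432235 -0.29340987]
```

View pics/m3.png

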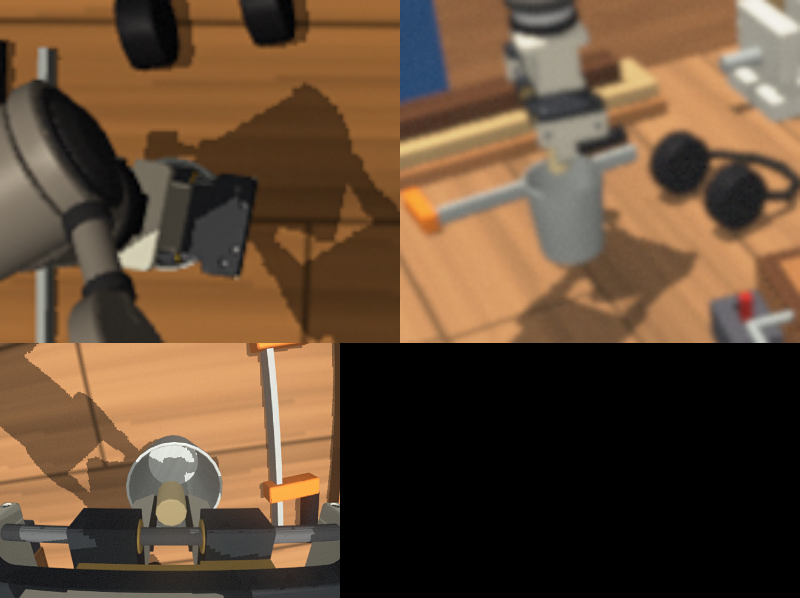

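The dowel hangs over the tin, laterally centred in the wrist view (172 vs tin 174). Lowering a bit and releasing.

```bash
python3 -m creep '[[[0,0,-9,0,0,0],[0,0,-9,0,0,0],[0,0,0,0,0,0]]]'
python3 -m creep '[[[0,0,0,0,0,0],[0,0,0,0,0,0],[0,0,0,0,0,0],[0,0,0,0,0,0],[0,0,0,0,0,0]]]' -1
python3 -m creep '[[[0,0,20,0,0,0],[0,0,30,0,0,0],[0,0,30,0,0,0],[0,0,30,0,0,0],[0,0,0,0,0,0]]]'
python3 - <<'E'
from h import *
s=robot.observe(); print(s["tool_pos"],turn(s,2.996))
w=viewer.read_camera("wrist"); cv2.imwrite("pics/w4.png",w)
E
```

```text
time: 6.1
tool_pos: [0.4373, 0.3533, 0.2878]
tool_rot: [3.134, 0.011, 3.001]
contact_force: [-0.1, 0.7, -0.7]
opening: 0.0237
time: 6.52
tool_pos: [0.4373, 0.3535, 0.2878]
tool_rot: [3.134, 0.011, 3.001]
contact_force: [0.1, 0.4, 0.5]
opening: 0.0521
time: 6.93
tool_pos: [0.4361, 0.353, 0.4008]
tool_rot: [3.137, 0.007, 3.002]
contact_force: [1.1, 0.7, 0.5]
opening: 0.0856
[0.43611404 0.35300726 0.40083342] [-0.20693312  0.43454766 -0.32635264]
```

View pics/w4.png

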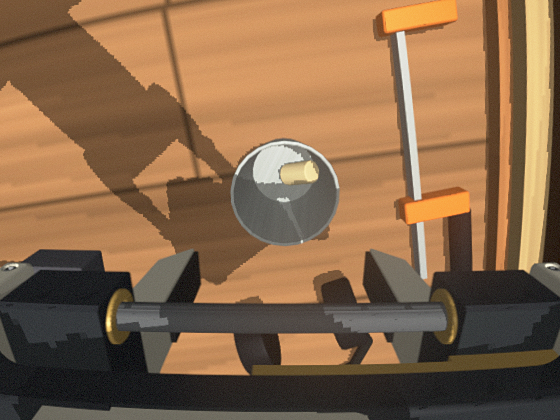

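The dowel lies in the standing tin at (298,173). Now turning the jaws across the bar and going to the handle.

```bash
python3 -m creep '[[[4,-30,0,0,0,-7],[4,-30,0,0,0,-7],[4,-30,0,0,0,-7],[4,-30,0,0,0,-7],[4,-30,0,0,0,-7]]]' 0.26
python3 -m creep '[[[4,-30,0,0,0,-7],[4,-30,0,0,0,-7],[4,-30,0,0,0,-7],[4,-30,0,0,0,-7],[4,-30,0,0,0,-7]]]'
python3 -m creep '[[[4,-30,0,0,0,-7],[4,-30,0,0,0,-7],[4,-30,0,0,0,-7],[0,0,0,0,0,0],[0,0,0,0,0,0]]]'
python3 - <<'E'
from h import *
s=robot.observe(); print(s["tool_pos"],turn(s,1.425))
E
```

```text
time: 7.4
tool_pos: [0.4535, 0.2023, 0.3947]
tool_rot: [3.14, 0.002, 2.381]
contact_force: [0.3, -0.8, -0.2]
opening: 0.0631
time: 7.82
tool_pos: [0.4717, 0.0452, 0.3897]
tool_rot: [-3.137, -0.0, 1.755]
contact_force: [-0.2, 0.4, -0.8]
opening: 0.0347
time: 8.23
tool_pos: [0.4827, -0.0545, 0.3847]
tool_rot: [-3.13, 0.0, 1.368]
contact_force: [0.2, 0.7, -0.5]
opening: 0.0341
[ 0.4826824  -0.0544953   0.38472621] [-0.09737511 -0.67438684  3.26832783]
```

```bash
python3 -m creep '[[[4,7,-20,0,-0.7,3],[3,7,-20,0,0,0],[0,0,-20,0,0,0],[0,0,0,0,0,0],[0,0,0,0,0,0]]]'
python3 - <<'E'
from h import *
s=robot.observe(); print(s["tool_pos"],turn(s,1.425))
w=viewer.read_camera("wrist"); cv2.imwrite("pics/w5.png",w)
E
```

```text
time: 8.65
tool_pos: [0.4887, -0.0371, 0.3211]
tool_rot: [-3.14, -0.003, 1.431]
contact_force: [0.0, -1.0, 0.8]
opening: 0.0342
[ 0.48868104 -0.03709951  0.32110998] [-0.1681318  -0.07096866 -0.32536599]
```

View pics/w5.png

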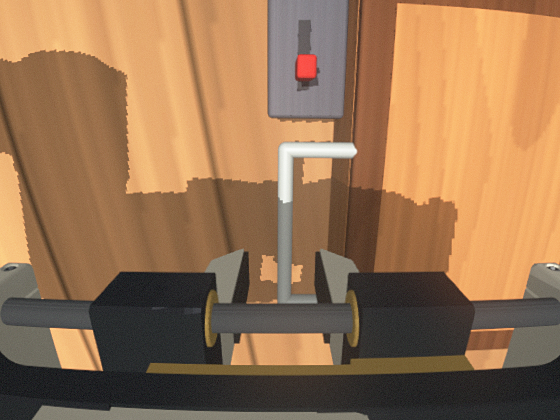

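The bar runs along column 285 from (285,150) to (285,300), centred between the fingers (gap centre about 281). The tab is at (306,67), and the bar's far end shows at about (285,300).

Run:
```python
from h import *
b=onplane("wrist",[(285,150),(285,300)],.088); print(b,b.mean(0),np.linalg.norm(b[0]-b[1])); print("tab",onplane("wrist",[(306,68)],.085))
s=robot.observe(); T=R.from_euler('xyz',s["tool_rot"]).as_matrix()
p=s["tool_pos"]+T@[0,0,.159]; print(p); print("grasp in box axes rel bar", (p-b.mean(0))[:2]@np.array([[.989,.145],[-.145,.989]]))
print("dir",np.degrees(np.arctan2(*(b[0]-b[1])[:2])))
```

```text
[[ 0.49706344  0.01640928  0.088     ]
 [ 0.48243999 -0.09016877  0.088     ]] [ 0.48975172 -0.03687974  0.088     ] 0.10757660189676552
tab [[0.51609827 0.0628231  0.085     ]]
[ 0.48822053 -0.03658984  0.16208069]
grasp in box axes rel bar [-1.55637798e-03  6.46874813e-05]
dir 7.8127034077008854
```

```bash
python3 -m creep '[[[1,0,-25,0,0,0],[0,0,-25,0,0,0],[0,0,0,0,0,0]]]'
python3 -m creep '[[[0,0,-13,0,0,0],[0,0,-13,0,0,0],[0,0,0,0,0,0]]]'
python3 - <<'E'
from h import *
s=robot.observe(); print(s["tool_pos"],turn(s,1.425),s["contact_force"])
E
```

```text
time: 8.95
tool_pos: [0.4907, -0.036, 0.274]
tool_rot: [3.135, -0.002, 1.434]
contact_force: [-0.7, -0.0, -0.2]
opening: 0.0336
time: 9.2
tool_pos: [0.4921, -0.0357, 0.2518]
tool_rot: [3.131, -0.002, 1.436]
contact_force: [-0.7, 0.8, 0.6]
opening: 0.0337
[ 0.49208145 -0.03565242  0.25177076] [-0.00997447  0.63863366 -0.62920926] [-0.65157208  0.77183942  0.60166888]
```

```bash
python3 -m creep '[[[-2,0,-7,0,0.5,-0.5],[0,0,0,0,0,0]]]'
python3 -m creep '[[[0,0,0,0,0,0],[0,0,0,0,0,0],[0,0,0,0,0,0],[0,0,0,0,0,0],[0,0,0,0,0,0]]]' 1 25
python3 - <<'E'
from h import *
s=robot.observe(); print(s["tool_pos"],turn(s,1.425),s["contact_force"])
E
```

```text
time: 9.37
tool_pos: [0.4908, -0.0356, 0.2473]
tool_rot: [3.137, -0.0, 1.427]
contact_force: [-0.4, 1.2, -0.7]
opening: 0.0342
time: 9.78
tool_pos: [0.4902, -0.0354, 0.2503]
tool_rot: [3.138, 0.0, 1.428]
contact_force: [-1.0, -1.0, -2.6]
opening: 0.0096
[ 0.49015459 -0.03544     0.25029165] [ 0.04937876  0.22649035 -0.14776276] [-1.02826649 -1.03686699 -2.64221167]
```

Bar gripped (9.6 mm). Gentle tug.

```bash
for i in 1; do python3 -m creep '[[[0,0,4,0,0,0],[0,0,0,0,0,0],[0,0,0,0,0,0]]]'; python3 -m creep '[[[0,0,4,0,0,0],[0,0,0,0,0,0],[0,0,0,0,0,0]]]';python3 -m creep '[[[0,0,3,0,0,0],[0,0,0,0,0,0],[0,0,0,0,0,0]]]'; done
```

```text
time: 10.03
tool_pos: [0.4902, -0.0355, 0.2545]
tool_rot: [3.137, 0.0, 1.427]
contact_force: [0.0, -0.3, -2.8]
opening: 0.009
time: 10.28
tool_pos: [0.4904, -0.0355, 0.2587]
tool_rot: [3.137, 0.0, 1.427]
contact_force: [0.7, -0.3, -2.8]
opening: 0.0092
time: 10.53
tool_pos: [0.4906, -0.0356, 0.262]
tool_rot: [3.137, 0.0, 1.427]
contact_force: [0.8, 1.6, -3.6]
opening: 0.0091
```

```bash
python3 -m creep '[[[0,0,3,0,0,0],[0,0,0,0,0,0],[0,0,0,0,0,0]]]'; python3 -m creep '[[[0,0,3,0,0,0],[0,0,0,0,0,0],[0,0,0,0,0,0]]]'
```

```text
time: 10.78
tool_pos: [0.4908, -0.0356, 0.2654]
tool_rot: [3.136, 0.0, 1.427]
contact_force: [1.2, 0.1, -4.0]
opening: 0.0089
time: 11.03
tool_pos: [0.4909, -0.0357, 0.2687]
tool_rot: [3.136, 0.0, 1.427]
contact_force: [0.9, -0.7, -4.4]
opening: 0.0086
```

Run:
```python
from h import *
w=viewer.read_camera("wrist"); b=viewer.read_camera("side")
B=cv2.resize(b[180:300,220:370],(480,384),interpolation=cv2.INTER_CUBIC); B=np.vstack([B,np.zeros((36,480,3),'uint8')])
cv2.imwrite("pics/m6.png",np.hstack([w[:,120:440],B]))
```

```text
(no output)
```

View pics/m6.png

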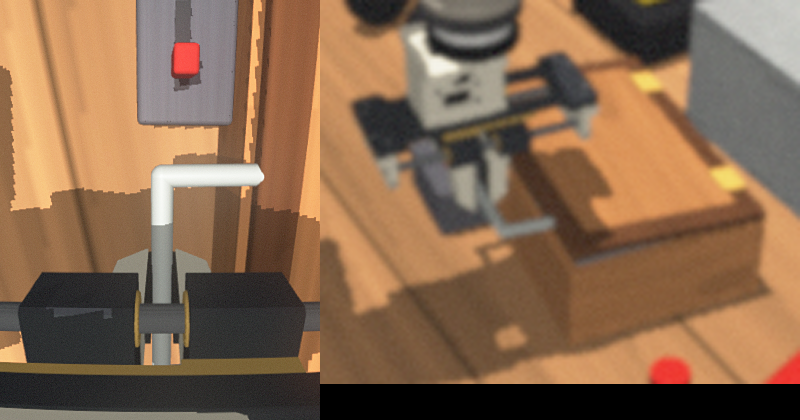

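Run:
```python
from h import *
s=robot.observe();print(s["tool_pos"],s["contact_force"])
for z in (.085,.088,.092,.096,.100,.104,.108,.112):
    p=onplane("wrist",[(282,175)],z)[0]; print(z,p, p[:2]@[.1357,.9907])
print(np.array([.49706,.01641])@[.1357,.9907])
```

```text
[ 0.49094796 -0.03564234  0.2687073 ] [ 1.17820155 -0.29097813 -3.74812397]
0.085 [0.49855568 0.01228642 0.085     ] 0.0798261640612351
0.088 [0.49862725 0.01294468 0.088     ] 0.0804880148559711
0.092 [0.49872267 0.01382236 0.092     ] 0.08137048258228574
0.096 [0.49881809 0.01470005 0.096     ] 0.0822529503086004
0.1 [0.49891351 0.01557773 0.1       ] 0.08313541803491503
0.104 [0.49900893 0.01645541 0.104     ] 0.08401788576122969
0.108 [0.49910435 0.01733309 0.108     ] 0.08490035348754435
0.112 [0.49919977 0.01821077 0.112     ] 0.085782821213859
0.08370842899999999
```

Force stays at the lid's weight (3–4 N) and the bar has risen about 15 mm, well past the 8 mm dead stop, with no jump in force. That looks free. I'll raise along the arc and keep watching the force.

```bash
python3 -m creep '[[[1.3,-0.2,9,0,0,0],[1.3,-0.2,9,0,0,0],[0,0,0,0,0,0]]]'; python3 -m creep '[[[2,-0.3,9,0,0,0],[2,-0.3,9,0,0,0],[0,0,0,0,0,0]]]'
```

```text
time: 11.38
tool_pos: [0.4939, -0.0361, 0.2881]
tool_rot: [3.136, -0.0, 1.427]
contact_force: [-1.1, -0.2, -2.5]
opening: 0.0093
time: 11.63
tool_pos: [0.4982, -0.0368, 0.3082]
tool_rot: [3.135, 0.0, 1.427]
contact_force: [-0.4, -0.8, -2.3]
opening: 0.0091
```

The lid is free: force steady at 2.3–2.5 N at about 0.27 rad. The catch stays untouched. Continuing the arc.

```bash
python3 -m creep '[[[5.5,-0.8,15.5,0,0,0],[7,-1,15.3,0,0,0],[0,0,0,0,0,0]]]'; python3 -m creep '[[[8.2,-1.2,14.7,0,0,0],[9.5,-1.3,14,0,0,0],[0,0,0,0,0,0]]]'
python3 - <<'E'
from h import *
s=robot.observe(); p=s["tool_pos"]; print(turn(s,1.425))
phi=np.arcsin((p[2]-.165-.08)/.222); h=222*(1-np.cos(phi)); print(phi,"x expected",.4895+.99*h/1e3,"y",-.0357-.141*h/1e3)
E
```

```text
time: 11.88
tool_pos: [0.51, -0.0385, 0.3396]
tool_rot: [3.138, 0.0, 1.427]
contact_force: [2.0, -1.0, -4.2]
opening: 0.0094
time: 12.13
tool_pos: [0.5257, -0.0407, 0.3666]
tool_rot: [-3.137, 0.001, 1.427]
contact_force: [1.8, 0.2, -4.7]
opening: 0.0088
[-0.00130809 -0.28046322 -0.14012431]
0.5797425306738033 x expected 0.525411234079361 y -0.04081463030827262
```

```bash
python3 -m creep '[[[10.2,-1.5,14.3,0,0,0],[11.4,-1.6,13.5,0,0,0],[0,0,0,0,0,0]]]'; python3 -m creep '[[[12.4,-1.8,12.6,0,0,0],[13.4,-1.9,11.6,0,0,0],[0,0,0,0,0,0]]]'
python3 - <<'E'
from h import *
s=robot.observe(); p=s["tool_pos"]; print(turn(s,1.425))
phi=np.arcsin((p[2]-.165-.08)/.222); h=222*(1-np.cos(phi)); print(phi,"x expected",.4895+.99*h/1e3,"y",-.0357-.141*h/1e3)
E
```

```text
time: 12.38
tool_pos: [0.5448, -0.0435, 0.3911]
tool_rot: [-3.126, 0.001, 1.428]
contact_force: [-1.3, -1.2, -1.5]
opening: 0.009
time: 12.63
tool_pos: [0.567, -0.0467, 0.4119]
tool_rot: [-3.11, 0.002, 1.428]
contact_force: [-0.6, 0.8, -2.8]
opening: 0.009
[-0.16892767 -1.82246679 -0.18915358]
0.8505747485430218 x expected 0.5643238285645705 y -0.046356727098590345
```

```bash
python3 -m creep '[[[13.7,-1.9,11.2,0,0,0],[14.5,-2.1,10,0,0,0],[0,0,0,0,0,0]]]'; python3 -m creep '[[[13,-1.9,7.5,0,0,0],[0,0,0,0,0,0],[0,0,0,0,0,0]]]'
python3 - <<'E'
from h import *
s=robot.observe(); p=s["tool_pos"]; print(turn(s,1.425), s["qvel"])
b=p+R.from_euler('xyz',s["tool_rot"]).as_matrix()@[0,0,.165]; print(b, "phi z",np.arcsin((b[2]-.08)/.222),"phi x",np.arccos(1-(b[0]-.4895)/.99/.222))
E
```

```text
time: 12.88
tool_pos: [0.592, -0.0504, 0.4305]
tool_rot: [-3.096, 0.002, 1.429]
contact_force: [-2.2, -0.8, 0.6]
opening: 0.0089
time: 13.13
tool_pos: [0.6024, -0.0518, 0.4362]
tool_rot: [-3.087, 0.003, 1.429]
contact_force: [-5.4, 1.2, 5.7]
opening: 0.0088
[-0.27052052 -3.10299364 -0.24094471] [-0.00031732 -0.00188304 -0.00682453 -0.00016541 -0.00701121  0.00091231]
[ 0.59351665 -0.05104697  0.27142337] phi z 1.0397298014138499 phi x 1.0160546192233617
```

```bash
python3 -m creep '[[[-0.5,0,1.5,0,0,0],[0,0,0,0,0,0],[0,0,0,0,0,0],[0,0,0,0,0,0],[0,0,0,0,0,0]]]' 1 30; python3 -m creep '[[[0,0,0,0,0,0],[0,0,0,0,0,0],[0,0,0,0,0,0],[0,0,0,0,0,0],[0,0,0,0,0,0]]]'
python3 - <<'E'
from h import *
a=viewer.read_camera("top"); b=viewer.read_camera("side")
cv2.imwrite("pics/m7.png",np.vstack([np.hstack([cv2.resize(a[90:300,90:370],(400,300)),cv2.resize(b[90:300,90:370],(400,300))]),
 np.hstack([cv2.resize(a[150:300,380:580],(400,300)),cv2.resize(a[240:310,110:195],(400,300))])]))
a0=cv2.imread("pics/top0.png")
for nm,(x0,y0,x1,y1) in dict(glue=(415,245,462,280),tape=(405,185,440,228),drill=(448,160,485,272),muff=(125,155,200,225),clamp=(78,212,118,340)).items():
    print(nm,(cv2.absdiff(a,a0)[y0:y1,x0:x1].max(2)>60).mean().round(3))
print(robot.observe()["tool_pos"],robot.observe()["contact_force"])
E
```

```text
time: 13.55
tool_pos: [0.6, -0.0515, 0.4341]
tool_rot: [-3.083, 0.003, 1.43]
contact_force: [-2.3, -0.0, 2.3]
opening: 0.0089
time: 13.97
tool_pos: [0.5998, -0.0515, 0.434]
tool_rot: [-3.083, 0.003, 1.429]
contact_force: [-3.4, 0.2, 1.5]
opening: 0.0087
glue 0.0
tape 0.0
drill 0.0
muff 0.0
clamp 0.058
[ 0.59982996 -0.05144973  0.43400354] [-1.9889286  -0.22481219  1.4328422 ]
```

View pics/m7.png

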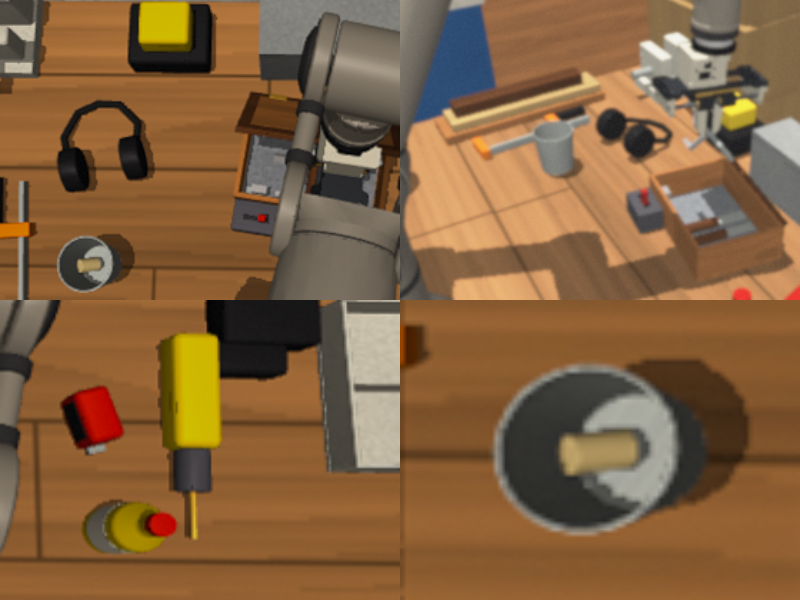

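The lid is open at about 1.0 rad with the bar in the jaws, and the dowel lies in the upright tin. The catch hasn't moved. The bystanders haven't visibly moved either. Handing in.

Run:
```python
from cell import robot
print(robot.hand_in()); s=robot.observe(); print(s["time"],s["tool_pos"],s["opening"],s["contact_force"])
```

```text
the job is handed in; nothing more can be done
None
the job is handed in; nothing more can be done
```

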